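# Contact probe held on the marked spot of a casting

### The arm

A 6-joint arm with a two-finger parallel gripper is mounted at the origin on the work surface. World frame = base frame: x ahead of the robot, y to its left, z up, the work surface at z = 0. Lengths are in m, angles in rad, forces in N, time in s.
With the tool pointing down it reaches from about 0.275 to 0.725 m from the base axis. Payload 5.6 kg.
Tool frame: the origin (TCP) lies at the very end of the fingers, on their centre line; the grasp point (between the pads) lies 19 mm behind it; y points along the fingers, z is the direction in which the jaws open and shut, and the axes are right-handed (so a half turn about y gives the same grasp; the last joint's range is limited). The gripper opens to 85 mm and grips with 20 to 120 N. Pads are 22 mm wide; open, the fingers measure 114 mm over their backs; the gripper's body (76 mm by 85 mm) begins 54 mm behind the grasp point. The pads swing forward as they close: fully open they stand 13 mm farther back than shut.
Start: joints at [-1.027, 0.255, 0.108, 0, -1.424, -0.285], TCP at [0.141, -0.532, 0.231] pointing down, gripper open.
Joint ranges: [-2.95, 2.95], [-1.21, 1.97], [-1.09, 1.5], [-2.87, 1.71], [-2.94, -0.07], [-3.05, 3.05]. Speed limits (rad/s): [2.57, 2.57, 3.14, 3.14, 3.14, 3.14].

### API

Orientations are given as [roll, pitch, yaw] about the fixed x, y, z axes, in that order (R = Rz(yaw) Ry(pitch) Rx(roll)).
In Python, from station import telemetry, imaging, close_job gives the robot as it stands.
- The arm moves only by the shell command python3 -m inch 'ROWS' [FORCE]. ROWS is JSON, a list of rows, each a list of 7 numbers: the turn, a rotation vector about the world's x, y, z in degrees, then the shift along the world's x, y, z in cm, then the opening, from 0 (shut) to 1 (fully open). A call has 1 to 20 rows; each row is the pose to reach, as a shift and turn from the pose commanded when the call began; what a row does not reach only later rows make up. A row lasts 1/8 s, in which the tool goes at most 62.5 mm and 10.7 degrees, less where a joint would pass 70% of its speed; a pose out of reach is approached as far as the arm can. A call with a gripper value outside its range is refused whole. The fingers move at their own pace and stop on an object; FORCE is the grip in N (left out, the last holds). Time passes only in rows, so rows that repeat a pose let the fingers close. It gives the time, the measured TCP pose, the force and the opening at its end, in the units of the state.
- telemetry.sense(): the state, without advancing time (a new reading comes with each control period).
- imaging.capture(name): name is "side" or "top" or "wrist"; returns a dict with "img" (384x512x3 uint8, red, green, blue), "fov_y" (degrees; the focal length in pixels is half the picture's height over the tangent of half this angle, whatever the lens; pixels are square), "cx", "cy" (the principal point, pixels), "k1" (the pictures are not rectified: a ray, as slopes to the right and down, at radius r is drawn at 1 + k1 r^2 times it, then the intrinsics apply), "world_to_cam" (4x4, takes a point from world to camera coordinates). Camera axes: x right, y down, z forward; pixel columns grow to the right and rows downward; lengths in m; the calibration is good to about 2 mm. A picture is of the moment at which its call begins. There is no depth.
- close_job(): hands the job in, once; it reports no verdict.
The state is a dict: "t": time; "joint_pos": joint angles; "dq": joint speeds; "joint_torque": joint torques, N m; "tcp_pos": TCP position; "eef_rot": TCP orientation; "wrist_force": force on the tool from outside, world axes, zero at the start; "moment": the same for the moment, N m; "grip_width": opening from 0.0 (shut) to 1.0 (fully open).
Only numpy, scipy, OpenCV 4.12 (cv2) and the standard library are available. Lean on these libraries where they do the work, as an engineer would, in place of code of your own. Each camera call takes 0.05 s, during which the arm holds its last target.

### The job

Take the orange spring probe out of its green holster and first check it: press it upright on the brass reference disc for about a second. Then press it gently on the red spot of the red-marked casting, square to the slanted face, with its plunger about half way in, and finish while still holding it pressed there. Do not touch the yellow-marked casting or its fixture, do not ram the probe, and leave everything else on the table where it is.

Things in the scene. Friction and masses are not known exactly. Their poses are not given: they have to be found in the camera images.
- probe: Spring probe, 0.10 to 0.17 kg, at first upright in the holster; round, so gripped at any yaw. Origin on its axis at the underside of the aluminium flange, +z up the axis. Flange diameter 38, z = 0 to 5; orange handle to grip, diameter 28, z = 5 to 70; below, a steel barrel of diameter 18 to z = -40, then the plunger to its tip at z = -62 (tip 62 mm below origin).
- plunger (a joint): How far the brass plunger (diameter 8, ball tip of radius 5) is pushed into the barrel, m: 0 fully out, 0.014 fully in at its stop. A spring pushes it out: 1 N to start, 3.5 N half way (0.007), 6 N fully in. The 7 mm black band next to the barrel has just gone in when it is half way.
- probe_tip (a point): Point at the lower end of the plunger's ball tip, on the probe's axis, 62 mm below the probe's origin when the plunger is out.
- holster: Green upright tube on a 70 x 70 mm steel base, fixed to the table, open at the top; outer diameter 40, bore 27, rim 85 mm above the table. Origin at the centre of its underside; z up. The probe's flange rests on the rim; the probe comes out straight up (62 mm of it are inside).
- reference: White block 46 x 46 mm on a 60 x 60 mm steel base, fixed to the table, with a level brass reference disc on top. Origin at the centre of its underside; z up.
- reference_top (a point): Centre of the brass reference disc's level top face (diameter 32), 60 mm above the table.
- nest_red: Fixture with the red-marked casting, fixed to the table: 110 x 110 mm steel base, white plates, blue cradle, aluminium cylinder lying in it along y (100 long, diameter 66, axis 88 above the table), and a steel boss slanting up and towards the fixture's -x. Origin at the centre of the underside; z up.
- pad_red: The boss of the red-marked casting, a red band around it. Origin at the centre of its flat face (diameter 42), which is the centre of the flat red spot (diameter 20), 128 mm above the table, 15 mm from the fixture's middle towards its -x; +z is the outward normal of the face, leaning 20 degrees from vertical towards the fixture's -x.
- nest_yellow: The same fixture with the yellow-marked casting (yellow spot and band at the same places); not to be touched.
- screwdriver: Screwdriver lying on the table; leave alone.
- wrench: Wrench lying on the table; leave alone.
- spray: Standing can, diameter 52, 150 high; leave alone.
- bin: Open blue bin 160 x 110 x 60 with spare pins in it; leave alone.
- bushing: Steel ring, diameter 38, 22 high; leave alone.
- jar: Jar, diameter 60, 80 high; leave alone.
- plug: Steel plug gauge standing, diameter 36, 75 high; leave alone.
Things that resemble listed ones, but are neither listed nor needed, are in the scene too. There is more than one size of the probe; the one meant has the size given above. What is shaped like the holster but blue is not meant.

How it is judged:
By the outcome, as a careful person would: the job done as asked, in the order asked, and still so for the second after the job is handed in, while the arm keeps its last pose, push and grip.
It also fails if it takes over 45 s, if anything falls off the work surface, if the arm or the gripper's body presses on something with over 40 N, if the wrist force passes 120 N, or if a joint passes its speed limit or range.

## Working session

There is one attempt and no reset: what is moved stays moved. The work goes in short steps, Python scripts to look and compute and a shell command to move; the robot and the scene stay as the last step left them, time stands still between calls to the robot, and variables do not carry over. Pictures are saved under pics/ and viewed, and the job is handed in when it is done.

```bash
ls; mkdir -p pics; python3 - <<'E'
from station import telemetry, imaging
import cv2, numpy as np
print(telemetry.sense())
for n in ["side","top","wrist"]:
    c=imaging.capture(n); print(n,c["fov_y"],c["cx"],c["cy"],c["k1"],np.round(c["world_to_cam"],4).tolist())
    cv2.imwrite(f"pics/{n}0.png",cv2.resize(c["img"][:,:,::-1],None,fx=1.5,fy=1.5,interpolation=cv2.INTER_CUBIC))
E
```

```text
pics
{'t': 0.0, 'joint_pos': array([-1.02739644e+00,  2.55720665e-01,  1.06981499e-01, -5.04260291e-04,
       -1.42386639e+00, -2.84601057e-01]), 'dq': array([-1.82013111e-03,  1.01394183e-04,  2.05517606e-03,  1.20159094e-03,
       -1.21208493e-03, -1.30863541e-05]), 'joint_torque': array([-2.06311393e-04, -3.86629379e+01,  2.37935865e+01,  5.36510959e+00,
       -6.09586219e-03, -2.28058400e-05]), 'tcp_pos': array([ 0.14069466, -0.5311831 ,  0.23039604]), 'eef_rot': array([-1.56891984e+00,  2.93579685e-05,  2.58724578e-01]), 'wrist_force': array([ 0.3343755 ,  0.54419899, -0.5082798 ]), 'moment': array([0.02670129, 0.03925202, 0.01254496]), 'grip_width': 0.9982518311013208}
side 43.32550857831654 260.4477379999152 194.26249357899763 -0.07288745347561007 [[0.8782, -0.4779, -0.0173, -0.5012], [-0.3029, -0.5279, -0.7934, 0.2741], [0.37, 0.7021, -0.6084, 1.2541], [0.0, 0.0, 0.0, 1.0]]
top 50.93963764918075 244.20472819119652 186.8054777137565 0.012614726443455465 [[-0.0188, -0.9998, -0.0075, 0.03], [-0.9858, 0.0198, -0.1669, 0.5956], [0.167, 0.0042, -0.986, 1.3013], [0.0, 0.0, 0.0, 1.0]]
wrist 59.25829656115422 251.05474923611152 188.77227002898962 -0.10126261533769283 [[-0.2568, 0.9665, 0.0019, 0.5483], [0.9315, 0.247, 0.2669, -0.0338], [0.2575, 0.0703, -0.9637, 0.3785], [0.0, 0.0, 0.0, 1.0]]
```

View pics/side0.png

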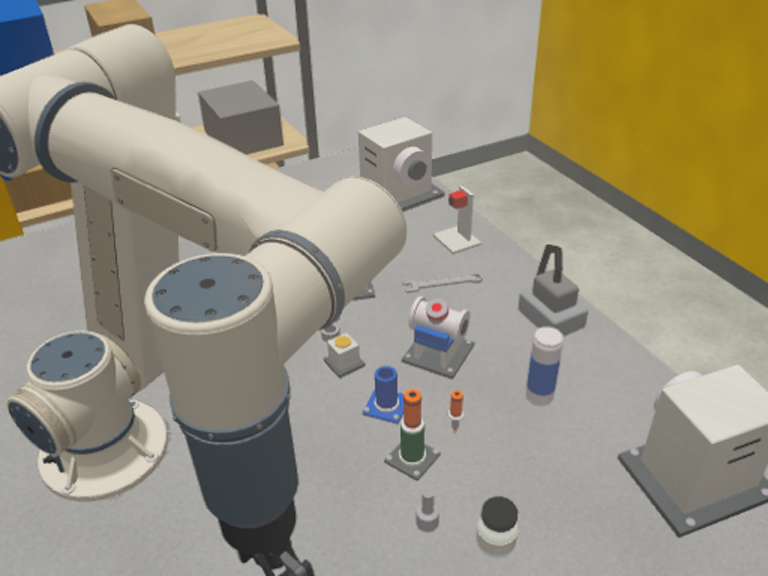

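View pics/top0.png

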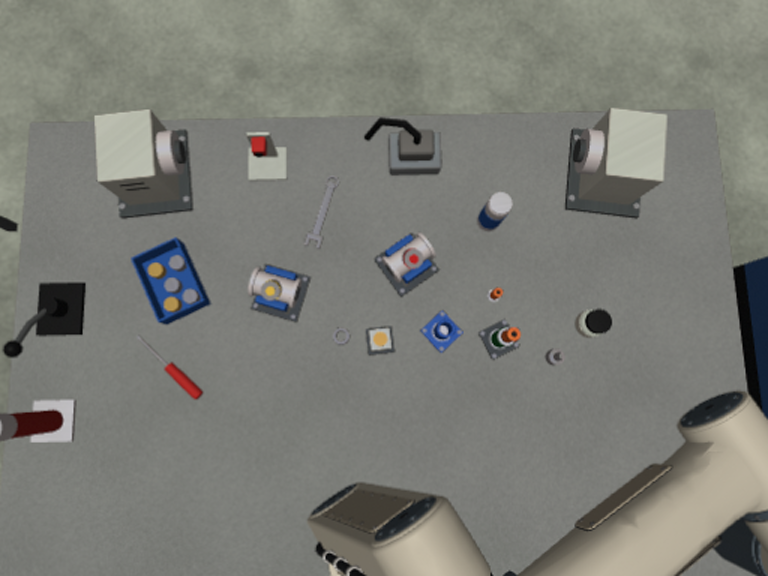

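View pics/wrist0.png

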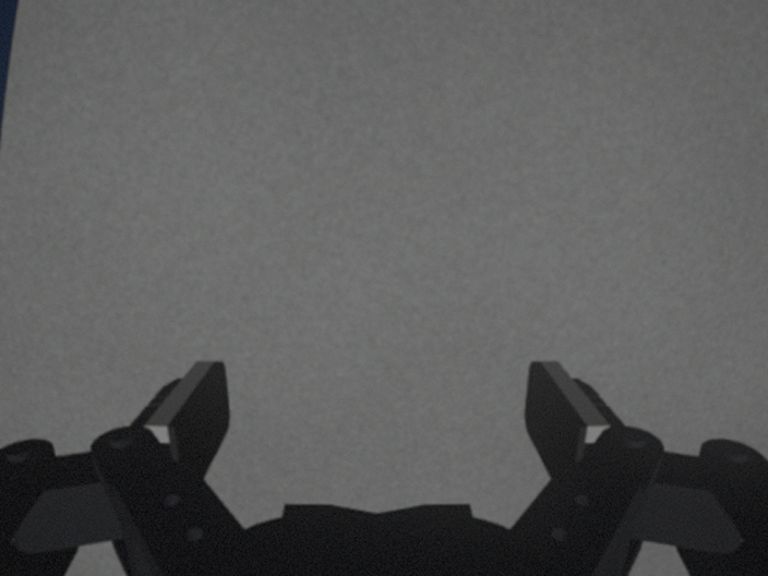

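Top view at x1.5 scale. The orange probe in the green holster is at about (508,338) and the blue decoy holster at (442,330). A small loose orange probe is at (495,294), the reference at (380,340), the red casting at (412,260) and the yellow casting at (272,290). In the side view the probe in the holster is at (412,400) and the small loose one at (457,402). My choice is the one in the green holster, which I'll check in a close crop.

```bash
cat > h.py <<'E'
import numpy as np, cv2
from station import telemetry, imaging
def K(c):
    f=192/np.tan(np.radians(c["fov_y"]/2)); return np.array([[f,0,c["cx"]],[0,f,c["cy"]],[0,0,1.]]), np.array([c["k1"],0,0,0.])
def rays(c,px):
    k,d=K(c); n=cv2.undistortPoints(np.float64(px).reshape(-1,1,2),k,d).reshape(-1,2)
    T=np.array(c["world_to_cam"]); R,t=T[:3,:3],T[:3,3]
    return -R.T@t, np.c_[n,np.ones(len(n))]@R
def plane(c,px,z):
    o,r=rays(c,px); return o+r*((z-o[2])/r[:,2])[:,None]
def proj(c,P):
    k,d=K(c); T=np.array(c["world_to_cam"]); return cv2.projectPoints(np.float64(P).reshape(-1,1,3),cv2.Rodrigues(T[:3,:3])[0],T[:3,3],k,d)[0].reshape(-1,2)
def tri(cs,pxs):
    A=np.zeros((3,3));b=np.zeros(3)
    for c,p in zip(cs,pxs):
        o,r=rays(c,p); r=r[0]/np.linalg.norm(r[0]); M=np.eye(3)-np.outer(r,r);A+=M;b+=M@o
    return np.linalg.solve(A,b)
def crop(c,u,v,w,h,s,name):
    cv2.imwrite("pics/"+name,cv2.resize(np.ascontiguousarray(c["img"][v:v+h,u:u+w,::-1]),None,fx=s,fy=s,interpolation=cv2.INTER_CUBIC))
def blobs(c,lo,hi,roi=None,amin=15):
    hsv=cv2.cvtColor(np.ascontiguousarray(c["img"]),cv2.COLOR_RGB2HSV); m=cv2.inRange(hsv,lo,hi)
    if roi: z=np.zeros_like(m); u,v,w,h=roi; z[v:v+h,u:u+w]=m[v:v+h,u:u+w]; m=z
    n,l,s,ce=cv2.connectedComponentsWithStats(m)
    return [(ce[i].round(2).tolist(),int(s[i,4]),s[i,:4].tolist()) for i in range(1,n) if s[i,4]>=amin]
E
python3 - <<'E'
from h import *
t=imaging.capture("top"); s=imaging.capture("side")
crop(t,235,140,130,110,6,"tc.png"); crop(s,200,180,130,160,4,"sc.png")
for n,c in(("top",t),("side",s)):
    print(n,"orange",blobs(c,(4,170,120),(13,255,255))); print(n,"yel",blobs(c,(14,120,120),(30,255,255))); print(n,"red",blobs(c,(0,170,100),(3,255,255)))
E
```

```text
top orange [([331.29, 194.81], 21, [329, 192, 6, 6]), ([341.78, 222.55], 49, [338, 219, 9, 8])]
top yel [([103.5, 179.75], 64, [99, 176, 10, 9]), ([179.72, 193.59], 29, [177, 191, 6, 6]), ([114.11, 202.4], 62, [110, 199, 9, 8]), ([253.0, 225.5], 56, [249, 222, 9, 8])]
top red [([172.07, 95.76], 85, [168, 91, 9, 10]), ([275.37, 172.21], 19, [273, 170, 5, 5]), ([122.09, 253.73], 191, [111, 243, 23, 23])]
side orange [([274.51, 263.74], 53, [270, 260, 10, 8]), ([304.0, 263.22], 23, [301, 261, 7, 5])]
side yel [([442.95, 72.62], 21701, [353, 0, 159, 188]), ([4.92, 143.56], 369, [0, 118, 15, 43]), ([228.05, 227.17], 58, [223, 224, 11, 7])]
side red [([305.2, 129.3], 30, [300, 127, 11, 5]), ([290.62, 204.43], 21, [288, 203, 6, 4])]
```

View pics/tc.png

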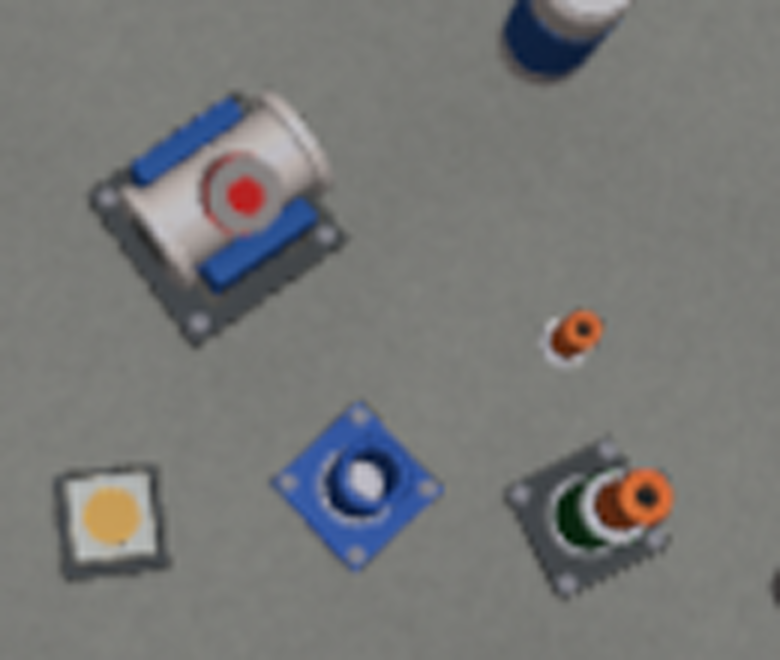

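View pics/sc.png

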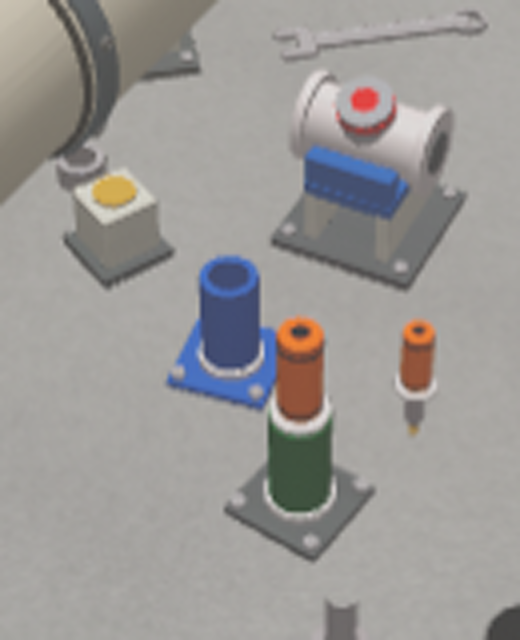

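```bash
python3 - <<'E'
from h import *
t=imaging.capture("top"); s=imaging.capture("side")
print("campos",rays(t,[[0,0]])[0],rays(s,[[0,0]])[0])
def cc(c,lo,hi,roi):
    hsv=cv2.cvtColor(np.ascontiguousarray(c["img"]),cv2.COLOR_RGB2HSV);m=cv2.inRange(hsv,lo,hi);z=np.zeros_like(m);u,v,w,h=roi;z[v:v+h,u:u+w]=m[v:v+h,u:u+w]
    ct=max(cv2.findContours(z,0,cv2.CHAIN_APPROX_NONE)[0],key=cv2.contourArea); return cv2.fitEllipse(ct)[0]
def rep(n,a,b,z):
    print(n,np.round(a,2),np.round(b,2),"top@z",plane(t,[a],z)[0].round(4),"side@z",plane(s,[b],z)[0].round(4),"tri",tri([t,s],[[a],[b]]).round(4))
rep("cap",cc(t,(4,170,150),(13,255,255),(330,210,25,25)),cc(s,(4,170,170),(13,255,255),(265,255,20,20)),.155)
rep("small",(331.29+.5,194.5),(304.2,262.8),.09)
rep("disc",cc(t,(14,90,120),(30,255,255),(245,218,20,20)),cc(s,(14,90,100),(30,255,255),(220,220,20,20)),.060)
rep("spot",cc(t,(0,170,130),(5,255,255),(270,165,12,12)),cc(s,(0,170,150),(5,255,255),(286,200,10,8)),.128)
off=lambda p,u,v,k:[[a/k+u-.4,b/k+v-.4] for a,b in p]
# red base bolts/corners
for z in (0.0,.010,):
    P=plane(t,off([(92,190),(197,345),(345,238)],235,140,6),z); print(z,P.round(4).tolist(), "ctr",((P[0]+P[2])/2).round(4), np.linalg.norm(P[0]-P[1]),np.linalg.norm(P[2]-P[1]))
    d=P[2]-P[1]; print(np.degrees(np.arctan2(d[1],d[0]))); d=P[0]-P[1]; print(np.degrees(np.arctan2(d[1],d[0])))
    P=plane(s,off([(272,240),(408,287),(465,188)],200,180,4),z); print(z,P.round(4).tolist(), "ctr",((P[0]+P[2])/2).round(4), np.linalg.norm(P[0]-P[1]),np.linalg.norm(P[2]-P[1]))
    d=P[2]-P[1]; print(np.degrees(np.arctan2(d[1],d[0]))); d=P[0]-P[1]; print(np.degrees(np.arctan2(d[1],d[0])))
P=plane(t,off([(503,495),(610,435),(668,540),(565,600)],235,140,6),.005);print("holster base",P.mean(0))
E
```

```text
campos [0.37042534 0.0126508  1.38261144] [ 0.0591437  -0.97527631  0.97182872]
cap [342.04 222.44] [274.6  263.47] top@z [ 0.4627 -0.277   0.155 ] side@z [ 0.4574 -0.2832  0.155 ] tri [ 0.4619 -0.278   0.1485]
small [331.79 194.5 ] [304.2 262.8] top@z [ 0.5584 -0.2646  0.09  ] side@z [ 0.5553 -0.2631  0.09  ] tri [ 0.5568 -0.2638  0.0905]
disc [253.09 225.66] [228.09 227.28] top@z [ 0.4649 -0.0083  0.06  ] side@z [ 0.4596 -0.0131  0.06  ] tri [ 0.4636 -0.0079  0.0546]
spot [275.3  172.14] [290.61 204.45] top@z [ 0.6281 -0.0816  0.128 ] side@z [ 0.623  -0.0845  0.128 ] tri [ 0.6271 -0.0811  0.1246]
0.0 [[0.6594, -0.0025, 0.0], [0.5668, -0.0612, 0.0], [0.6279, -0.1489, 0.0]] ctr [ 0.6436 -0.0757  0.    ] 0.10954268066530395 0.10687375159229112
-55.1612173775434
32.362265815449796
0.0 [[0.5636, -0.0571, 0.0], [0.6241, -0.1483, -0.0], [0.719, -0.0792, 0.0]] ctr [ 0.6413 -0.0681  0.    ] 0.10941509971403098 0.1174083030805418
36.05952651234504
123.54683226656066
0.01 [[0.6573, -0.0024, 0.01], [0.5654, -0.0606, 0.01], [0.626, -0.1477, 0.01]] ctr [ 0.6416 -0.0751  0.01  ] 0.10875039240822743 0.10610076687197914
-55.16121737754339
32.36226581544974
0.01 [[0.5584, -0.0665, 0.01], [0.6183, -0.1568, 0.01], [0.7122, -0.0884, 0.01]] ctr [ 0.6353 -0.0775  0.01  ] 0.10828923157279262 0.1162001858435176
36.05952651234504
123.5468322665606
holster base [ 0.46314165 -0.27877298  0.005     ]
```

The crops confirm the choice: the large orange probe sits in the green holster (top crop at 640,495; side crop at 300,370), while the loose one is clearly smaller. The top view puts the probe near (0.462, -0.278), the disc at (0.464, -0.008) and the spot at (0.628, -0.082), with fixture yaw about 34°. The side view disagrees by about 5 mm, so I'll refine with the wrist camera.

```bash
python3 -m inch '[[0,0,0,5,4,1,1],[0,0,0,10,8,2,1],[0,0,0,15,12,2,1],[0,0,0,20,16,2,1],[0,0,0,25,20,2,1],[0,0,0,30,23.5,2,1],[0,0,0,32,25,2,1],[0,0,0,32,25,2,1],[0,0,0,32,25,2,1]]'
python3 - <<'E'
from h import *
c=imaging.capture("wrist"); print(telemetry.sense()["wrist_force"],np.array(c["world_to_cam"]).round(4).tolist(), rays(c,[[0,0]])[0])
crop(c,0,0,512,384,1.5,"w1.png")
print(blobs(c,(4,150,60),(14,255,255)),proj(c,[[.462,-.278,.155],[.462,-.278,.085]]))
E
```

```text
t: 1.48
tcp_pos: [0.4605, -0.2818, 0.2513]
eef_rot: [-1.571, 0.0, 0.259]
wrist_force: [-0.1, -0.7, -0.0]
grip_width: 1.003
[-0.18522571 -0.21031887 -0.33841354] [[-0.257, 0.9664, 0.0002, 0.3898], [0.9314, 0.2476, 0.2667, -0.3985], [0.2577, 0.0687, -0.9638, 0.2981], [0.0, 0.0, 0.0, 1.0]] [ 0.3945438  -0.29855207  0.39350439]
[([254.31, 191.43], 823, [237, 175, 36, 35]), ([243.15, 267.82], 239, [234, 259, 19, 19])] [[254.43496891 194.63042251]
 [253.70117437 173.44904119]]
```

View pics/w1.png

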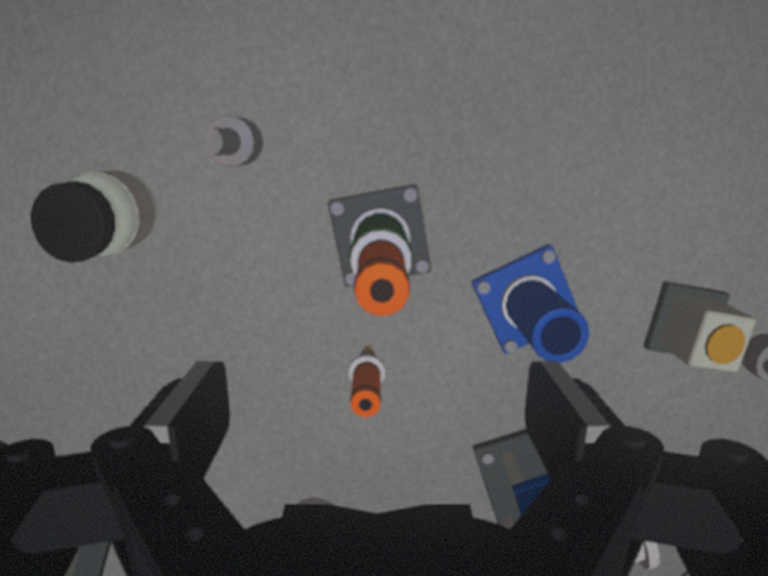

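The wrist view shows the probe cap at x1.5 pixel (382,288), the small probe at (366,404), the disc at (726,344), and the blue holster at (560,335).

```bash
python3 - <<'E'
from h import *
c=imaging.capture("wrist")
hsv=cv2.cvtColor(np.ascontiguousarray(c["img"]),cv2.COLOR_RGB2HSV);m=cv2.inRange(hsv,(4,150,190),(14,255,255));m[240:]=0
print(cv2.countNonZero(m));ct=max(cv2.findContours(m,0,cv2.CHAIN_APPROX_NONE)[0],key=cv2.contourArea);e=cv2.fitEllipse(ct);print(e)
print("cap",plane(c,[e[0]],.155),"TCP",telemetry.sense()["tcp_pos"], "diam",e[1])
print("disc",plane(c,[[726/1.5,344/1.5]],.06))
E
```

```text
568
((254.66595458984375, 192.99880981445312), (31.128265380859375, 32.58832931518555), 89.62921905517578)
cap [[ 0.46055597 -0.27845449  0.155     ]] TCP [ 0.46011005 -0.2822994   0.25152627] diam (31.128265380859375, 32.58832931518555)
disc [[ 0.4621581  -0.00949108  0.06      ]]
```

```bash
python3 -m inch '[[0,0,0,0.05,0.4,-4,1],[0,0,0,0.05,0.4,-8,1],[0,0,0,0.05,0.4,-12,1],[0,0,0,0.05,0.4,-14,1],[0,0,0,0.05,0.4,-14,1]]' 60
python3 - <<'E'
from h import *
c=imaging.capture("wrist"); print(telemetry.sense()["wrist_force"])
crop(c,0,0,512,384,1.5,"w2.png")
E
```

```text
t: 2.2
tcp_pos: [0.4596, -0.278, 0.1101]
eef_rot: [-1.569, 0.003, 0.257]
wrist_force: [0.2, -0.7, 0.9]
grip_width: 0.997
[0.81425194 0.16441437 1.45713378]
```

View pics/w2.png

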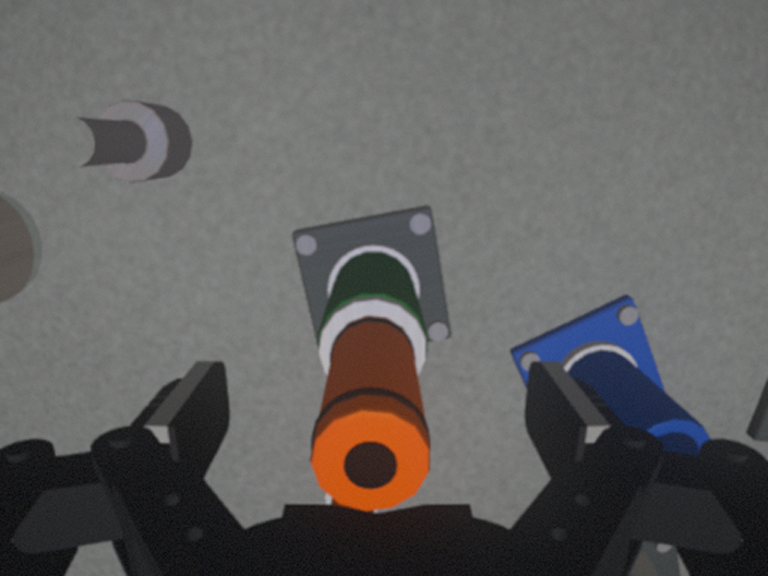

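The probe is between the open fingers: its cap is at (370,462) and the finger midpoint is at column ~376. I'll shift 1 mm and close.

```bash
python3 -m inch '[[0,0,0,0,-0.1,0,1],[0,0,0,0,-0.1,0,0.5],[0,0,0,0,-0.1,0,0.2],[0,0,0,0,-0.1,0,0.2],[0,0,0,0,-0.1,0,0.2],[0,0,0,0,-0.1,0,0.2],[0,0,0,0,-0.1,0,0.2]]' 60
python3 - <<'E'
from h import *
c=imaging.capture("wrist"); s=telemetry.sense(); print(s["wrist_force"],s["moment"])
crop(c,0,0,512,384,1.5,"w3.png")
E
```

```text
t: 3.12
tcp_pos: [0.4614, -0.2788, 0.1116]
eef_rot: [-1.571, -0.0, 0.259]
wrist_force: [-0.6, -0.1, 3.9]
grip_width: 0.312
[-0.52251555  0.06591888  3.15319556] [ 0.06888021  0.10671987 -0.02487511]
```

View pics/w3.png

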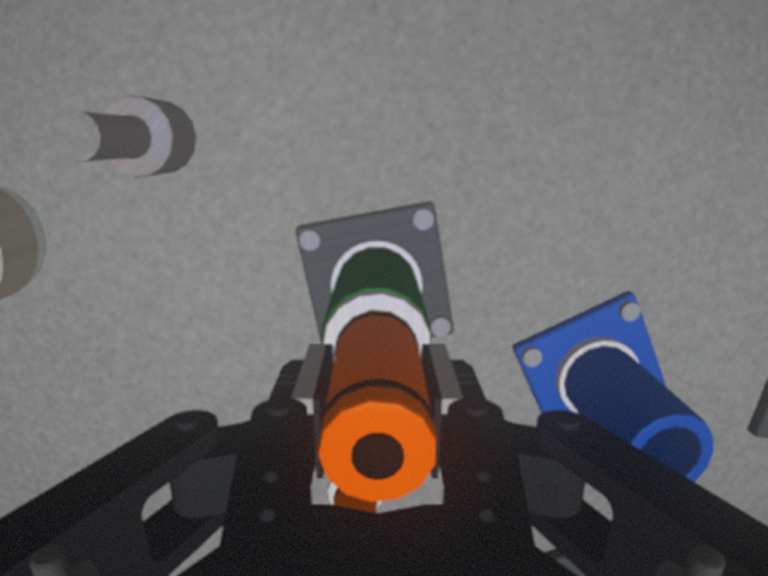

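Gripped (opening 0.312, about 27 mm). Now a straight lift.

```bash
python3 -m inch '[[0,0,0,0,0,1,0.2],[0,0,0,0,0,3,0.2],[0,0,0,0,0,6,0.2],[0,0,0,0,0,9,0.2],[0,0,0,0,0,11,0.2],[0,0,0,0,0,11,0.2],[0,0,0,0,0,11,0.2]]'
python3 - <<'E'
from h import *
c=imaging.capture("wrist"); s=telemetry.sense(); print(s["wrist_force"],s["moment"],s["tcp_pos"],s["eef_rot"])
crop(c,0,0,512,384,1.5,"w4.png")
for n in("top","side"):
    c=imaging.capture(n); p=proj(c,[s["tcp_pos"]])[0]; print(n,p, proj(c,[s["tcp_pos"]-[0,0,.0885]])); u,v=(p-[40,20]).astype(int); crop(c,u,v,80,80,7,n+"4.png")
E
```

```text
t: 4.05
tcp_pos: [0.4607, -0.2782, 0.2201]
eef_rot: [-1.569, 0.001, 0.259]
wrist_force: [0.1, -0.1, -2.0]
grip_width: 0.313
[ 0.04349952 -0.27545978 -2.15294737] [ 0.0592495  -0.00218729  0.00474047] [ 0.46064091 -0.27824009  0.21983493] [-1.56895318  0.0019259   0.25871596]
top [347.76196292 221.34539674] [[340.72335503 223.70203564]]
side [274.78431503 241.45875469] [[274.7417533  268.68090668]]
```

View pics/w4.png

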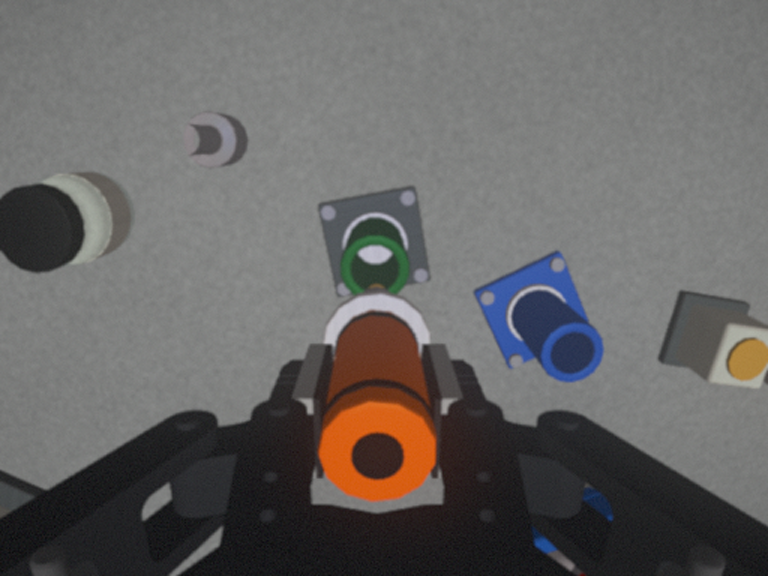

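View pics/side4.png

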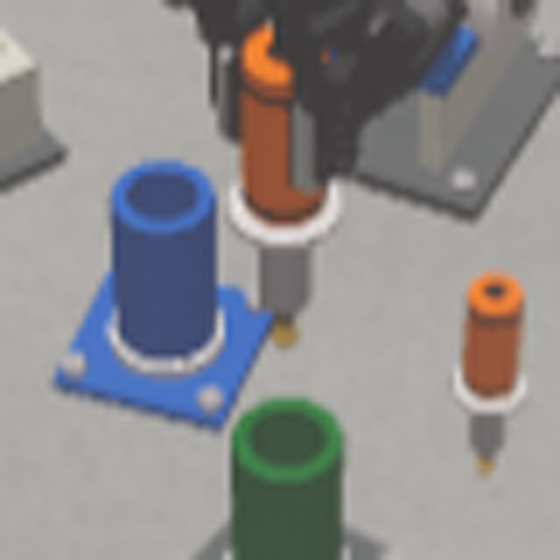

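The probe is out of the holster. In the side crop the tip is at (285,343), 1.3 px below the forward-kinematics prediction, which gives the side camera's bias. Now over to the reference.

```bash
python3 -m inch '[[0,0,0,0,3,1,0.2],[0,0,0,0,8,1,0.2],[0,0,0,0,13,1,0.2],[0,0,0,0,18,1,0.2],[0,0,0,0.1,23,0,0.2],[0,0,0,0.15,26,-2,0.2],[0,0,0,0.15,26.9,-4,0.2],[0,0,0,0.15,26.9,-5,0.2],[0,0,0,0.15,26.9,-5.5,0.2],[0,0,0,0.15,26.9,-5.5,0.2],[0,0,0,0.15,26.9,-5.5,0.2]]'
python3 - <<'E'
from h import *
c=imaging.capture("wrist"); s=telemetry.sense(); print(s["wrist_force"],s["moment"],s["tcp_pos"],s["eef_rot"])
crop(c,0,0,512,384,1.5,"w5.png")
for n in("side",):
    c=imaging.capture(n); p=proj(c,[s["tcp_pos"]])[0]; print(n,p, proj(c,[s["tcp_pos"]-[0,0,.0885]])); u,v=(p-[40,20]).astype(int);print(u,v); crop(c,u,v,80,80,7,n+"5.png")
E
```

```text
t: 5.58
tcp_pos: [0.4632, -0.0101, 0.1669]
eef_rot: [-1.571, -0.001, 0.258]
wrist_force: [-0.5, 0.7, -0.7]
grip_width: 0.316
[-0.60341388 -0.54591414 -1.15829195] [-0.06297275 -0.00654097 -0.01692372] [ 0.46316444 -0.00997408  0.1668878 ] [-1.57093611e+00 -1.16382114e-03  2.58207997e-01]
side [226.48642877 196.70485792] [[228.36663253 221.35611601]]
186 176
```

View pics/w5.png

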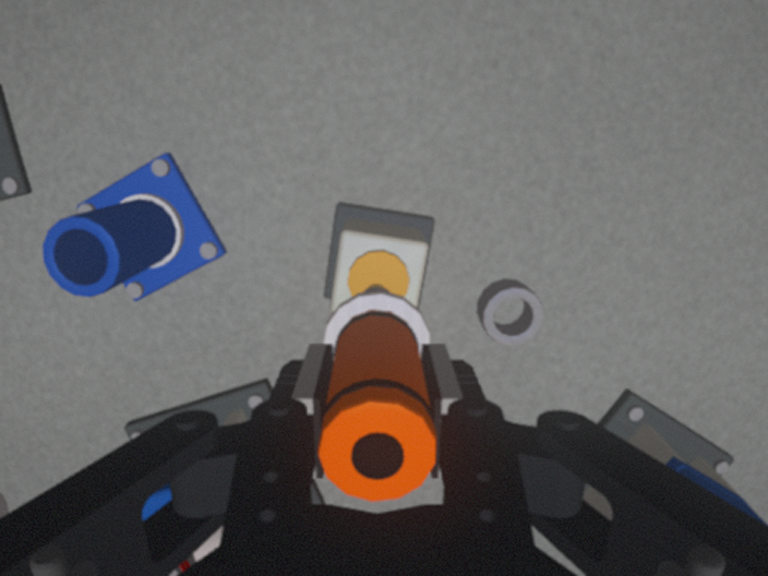

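View pics/side5.png

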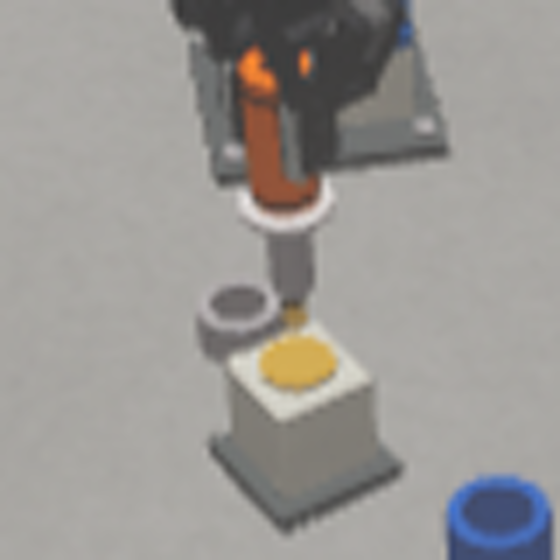

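The tip at (294,322) lines up with the disc at (298,362) in the side crop, allowing for the 18 mm gap. Descending slowly.

```bash
python3 -m inch '[[0,0,0,0,0,-0.5,0.2],[0,0,0,0,0,-1.0,0.2],[0,0,0,0,0,-1.4,0.2],[0,0,0,0,0,-1.6,0.2],[0,0,0,0,0,-1.75,0.2],[0,0,0,0,0,-1.9,0.2],[0,0,0,0,0,-2.05,0.2],[0,0,0,0,0,-2.2,0.2],[0,0,0,0,0,-2.2,0.2]]'
python3 - <<'E'
from h import *
F=[];Z=[]
for i in range(4):
    c=imaging.capture("side"); s=telemetry.sense();F.append(s["wrist_force"]);Z.append(s["tcp_pos"])
print(np.mean(F,0),np.std(F,0),np.mean(Z,0)); p=proj(c,[s["tcp_pos"]])[0]
u,v=(p-[40,20]).astype(int);print(u,v); crop(c,u,v,80,80,7,"side6.png")
E
```

```text
t: 6.8
tcp_pos: [0.4629, -0.0097, 0.1444]
eef_rot: [-1.571, -0.0, 0.259]
wrist_force: [-0.4, 0.5, 1.5]
grip_width: 0.311
[-0.40025646  0.25761632  1.74609894] [0.41575171 0.3743706  0.19131327] [ 0.46290684 -0.00967241  0.14444555]
186 183
```

View pics/side6.png

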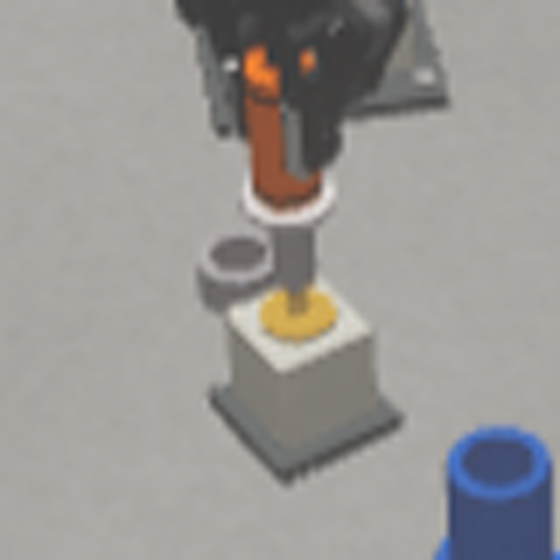

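Contact is confirmed: net about 2.9 N with the plunger roughly 4–5 mm in. I'll press 2.5 mm more and hold for over a second.

```bash
python3 -m inch '[[0,0,0,0,0,-0.1,0.2],[0,0,0,0,0,-0.2,0.2],[0,0,0,0,0,-0.25,0.2],[0,0,0,0,0,-0.25,0.2],[0,0,0,0,0,-0.25,0.2],[0,0,0,0,0,-0.25,0.2],[0,0,0,0,0,-0.25,0.2],[0,0,0,0,0,-0.25,0.2],[0,0,0,0,0,-0.25,0.2],[0,0,0,0,0,-0.25,0.2],[0,0,0,0,0,-0.25,0.2],[0,0,0,0,0,-0.25,0.2]]'
python3 - <<'E'
from h import *
F=[];Z=[]
for i in range(3):
    c=imaging.capture("side"); s=telemetry.sense();F.append(s["wrist_force"]);Z.append(s["tcp_pos"])
print(np.mean(F,0),np.mean(Z,0),s["eef_rot"]); p=proj(c,[s["tcp_pos"]])[0]
u,v=(p-[40,20]).astype(int);print(u,v); crop(c,u,v,80,80,7,"side7.png")
E
```

```text
t: 8.5
tcp_pos: [0.4628, -0.0097, 0.1418]
eef_rot: [-1.571, -0.0, 0.259]
wrist_force: [-0.1, -0.8, 2.3]
grip_width: 0.312
[0.16567759 0.09078412 1.79642959] [ 0.46281353 -0.00967633  0.14179366] [-1.57082142e+00 -2.82549835e-05  2.58835704e-01]
186 183
```

View pics/side7.png

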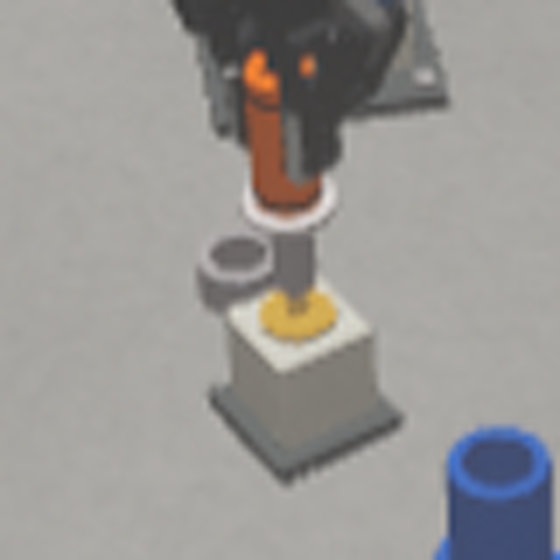

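Reference held for about 1.3 s at ~7 mm plunger travel (TCP 0.1418, tool upright). Lifting off and moving above the red casting for a look.

```bash
python3 -m inch '[[0,0,0,0,0,0.7,0.2],[0,0,0,0,0,2,0.2],[0,0,0,0,0,6,0.2],[0,0,0,0,0,11,0.2],[0,0,0,2,-1,14.8,0.2],[0,0,0,6,-4,14.8,0.2],[0,0,0,10,-7,14.8,0.2],[0,0,0,13,-9,14.8,0.2],[0,0,0,13.7,-9,14.8,0.2],[0,0,0,13.7,-9,14.8,0.2],[0,0,0,13.7,-9,14.8,0.2],[0,0,0,13.7,-9,14.8,0.2]]'
python3 - <<'E'
from h import *
c=imaging.capture("wrist"); s=telemetry.sense(); print(s["wrist_force"],s["tcp_pos"],s["eef_rot"])
crop(c,0,0,512,384,1.5,"w8.png")
print(blobs(c,(0,170,90),(5,255,255)), blobs(c,(170,150,60),(180,255,255)))
E
```

```text
t: 10.15
tcp_pos: [0.5992, -0.0991, 0.2907]
eef_rot: [-1.571, -0.001, 0.26]
wrist_force: [-0.5, -0.2, -1.0]
grip_width: 0.311
[-0.10656559 -0.06745419 -1.09445061] [ 0.59930116 -0.09919702  0.29055192] [-1.57091678e+00 -9.54859410e-04  2.59521800e-01]
[] [([262.94, 194.18], 17, [259, 193, 9, 4])]
```

View pics/w8.png

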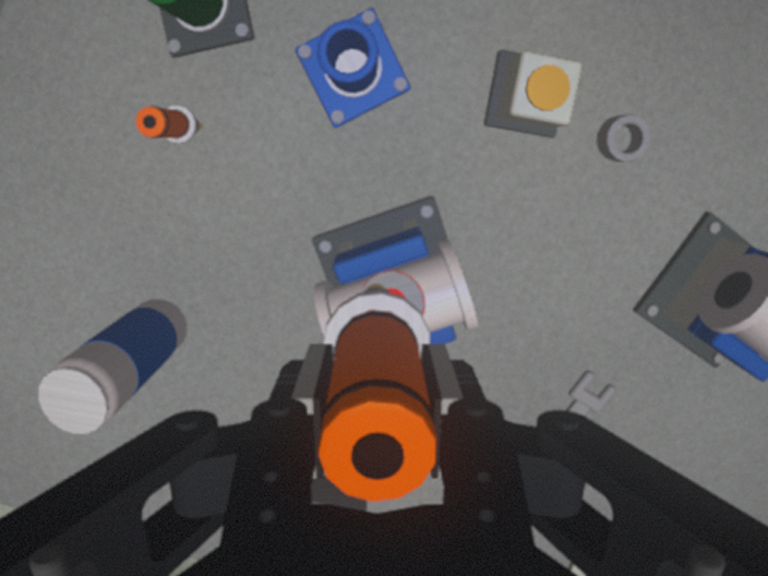

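The spot is half hidden behind the flange at (393,293). I'll shift 6 cm outward to see it fully.

```bash
python3 -m inch '[[0,0,0,5,1.3,0,0.2],[0,0,0,6,1.5,0,0.2],[0,0,0,6,1.5,0,0.2],[0,0,0,6,1.5,0,0.2]]'
python3 - <<'E'
from h import *
c=imaging.capture("wrist"); s=telemetry.sense(); print(s["tcp_pos"],s["eef_rot"])
crop(c,160,50,200,150,4,"w9.png")
hsv=cv2.cvtColor(np.ascontiguousarray(c["img"]),cv2.COLOR_RGB2HSV);m=cv2.inRange(hsv,(0,140,100),(4,255,255))|cv2.inRange(hsv,(170,140,100),(180,255,255))
for q in cv2.findContours(m,0,cv2.CHAIN_APPROX_NONE)[0]:
    if len(q)>12: e=cv2.fitEllipse(q); print(e,cv2.contourArea(q),plane(c,[e[0]],.128))
print(proj(c,[[.6266,-.083,.128]]))
# disc check
m=cv2.inRange(hsv,(14,100,100),(30,255,255))
for q in cv2.findContours(m,0,cv2.CHAIN_APPROX_NONE)[0]:
    if len(q)>12: e=cv2.fitEllipse(q); print("disc?",e,plane(c,[e[0]],.06))
E
```

```text
t: 10.7
tcp_pos: [0.6593, -0.0849, 0.2908]
eef_rot: [-1.571, -0.001, 0.259]
wrist_force: [0.2, 0.1, -1.1]
grip_width: 0.314
[ 0.65918549 -0.08496171  0.2909733 ] [-1.57126899e+00 -1.44399583e-03  2.58586752e-01]
((262.4354553222656, 136.72508239746094), (19.600990295410156, 20.007902145385742), 28.358898162841797) 306.5 [[ 0.62546536 -0.08246735  0.128     ]]
[[261.53330782 137.78837138]]
disc? ((369.3335876464844, 5.193360805511475), (12.878425598144531, 29.246814727783203), 89.43120574951172) [[ 0.47077259 -0.00717977  0.06      ]]
```

View pics/w9.png

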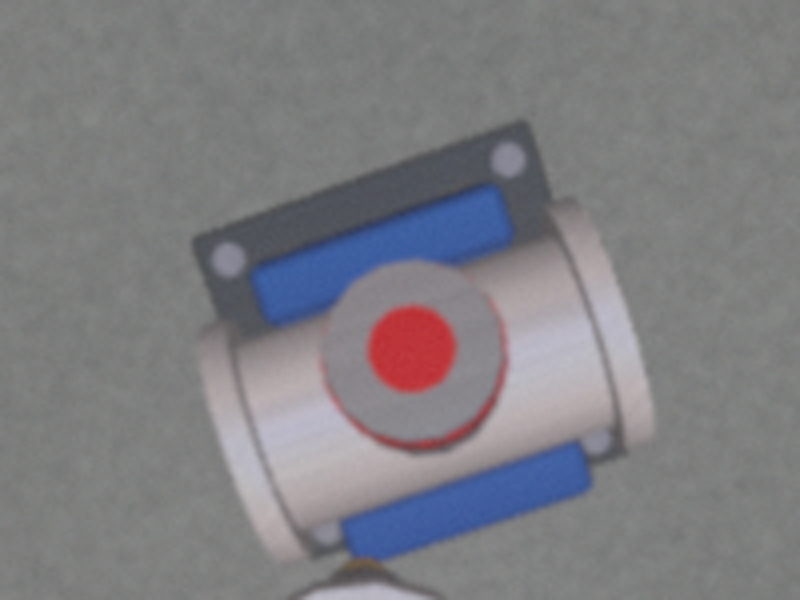

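The crop shows the whole red spot at (411,348), with four base bolts at (228,260), (508,160), (596,440) and (328,530), which I'll use for yaw.

```bash
python3 - <<'E'
from h import *
c=imaging.capture("wrist"); s=telemetry.sense()
px=[[a/4+160-.4,b/4+50-.4] for a,b in [(228,260),(508,160),(596,438),(329,529)]]
P=plane(c,px,.012); print(P.round(4).tolist(),P.mean(0))
for i,j in((0,1),(3,2),(0,3),(1,2)):
    d=P[j]-P[i];print(np.linalg.norm(d),np.degrees(np.arctan2(d[1],d[0])))
R=[[a/4+160-.4,b/4+50-.4] for a,b in [(252,268),(496,186),(276,325),(512,240)]]
Q=plane(c,R,.09)
for i,j in((0,1),(2,3)):
    d=Q[j]-Q[i];print("rail",np.degrees(np.arctan2(d[1],d[0])))
# boss face outline centre vs spot
for yaw in (33,34,35,36):
    y=np.radians(yaw);n=np.array([-np.sin(.34907)*np.cos(y),-np.sin(.34907)*np.sin(y),np.cos(.34907)])
    sp=np.array([.626,-.083,.128]); print(yaw,n.round(4),(sp+.11*n).round(4),(sp+.0885*n).round(4),(sp+.0815*n).round(4),(20*np.array([np.sin(y),-np.cos(y),0])).round(2))
print(s["tcp_pos"])
E
```

```text
[[0.626, -0.1368, 0.012], [0.5752, -0.0621, 0.012], [0.6499, -0.0111, 0.012], [0.7005, -0.0855, 0.012]] [ 0.63790428 -0.07385962  0.012     ]
0.09031868524404355 124.20069198700196
0.0899430254164562 124.24061905597577
0.09050644395653223 34.519405357576545
0.09044245637472366 34.28163288425214
rail 123.18881826344804
rail 124.58329832261597
33 [-0.2868 -0.1863  0.9397] [ 0.5944 -0.1035  0.2314] [ 0.6006 -0.0995  0.2112] [ 0.6026 -0.0982  0.2046] [ 10.89 -16.77   0.  ]
34 [-0.2836 -0.1913  0.9397] [ 0.5948 -0.104   0.2314] [ 0.6009 -0.0999  0.2112] [ 0.6029 -0.0986  0.2046] [ 11.18 -16.58   0.  ]
35 [-0.2802 -0.1962  0.9397] [ 0.5952 -0.1046  0.2314] [ 0.6012 -0.1004  0.2112] [ 0.6032 -0.099   0.2046] [ 11.47 -16.38   0.  ]
36 [-0.2767 -0.201   0.9397] [ 0.5956 -0.1051  0.2314] [ 0.6015 -0.1008  0.2112] [ 0.6034 -0.0994  0.2046] [ 11.76 -16.18   0.  ]
[ 0.6592012  -0.08497017  0.2910038 ]
```

Yaw 34.3°, with the spot at about (0.6257, -0.0825). The fixture centre plus 15 mm gives the same point. Tilting at a 4 cm standoff.

```bash
python3 -m inch '[[0,0,0,-4,-1.3,0,0.2],[3,-4.4,0,-7.04,-2.24,0,0.2],[6.5,-9.5,0,-7.04,-2.24,0,0.2],[10,-14.6,0,-7.04,-2.24,0,0.2],[11.3,-16.5,0,-7.04,-2.24,-1,0.2],[11.3,-16.5,0,-7.04,-2.24,-3,0.2],[11.3,-16.5,0,-7.04,-2.24,-4.1,0.2],[11.3,-16.5,0,-7.04,-2.24,-4.1,0.2],[11.3,-16.5,0,-7.04,-2.24,-4.1,0.2],[11.3,-16.5,0,-7.04,-2.24,-4.1,0.2]]'
python3 - <<'E'
from h import *
from scipy.spatial.transform import Rotation as Ro
s=telemetry.sense(); print(s["wrist_force"],s["tcp_pos"],s["eef_rot"],s["joint_pos"].round(2))
y=np.radians(34.3);n=np.array([-np.sin(.34907)*np.cos(y),-np.sin(.34907)*np.sin(y),np.cos(.34907)])
a=-Ro.from_euler("xyz",s["eef_rot"]).as_matrix()[:,1]; print("axis",a,n,np.degrees(np.arccos(a@n)))
sp=np.array([.6257,-.0825,.128]); d=s["tcp_pos"]-sp; print("along",d@n,"lateral",d-(d@n)*n, "tip",s["tcp_pos"]-.0885*a)
c=imaging.capture("wrist"); crop(c,100,50,300,225,2.6,"w10.png")
c=imaging.capture("side"); p=proj(c,[s["tcp_pos"]])[0];print(proj(c,[s["tcp_pos"]-.0885*a,sp]))
u,v=(p-[40,15]).astype(int);print(u,v); crop(c,u,v,80,80,7,"side10.png")
c=imaging.capture("top"); p=proj(c,[s["tcp_pos"]])[0]
u,v=(p-[40,40]).astype(int);print(u,v); crop(c,u,v,80,80,7,"top10.png")
E
```

```text
t: 12.05
tcp_pos: [0.5898, -0.1071, 0.2496]
eef_rot: [-1.45, -0.329, 0.239]
wrist_force: [-0.1, 0.3, -1.4]
grip_width: 0.314
[-0.05841275  0.26485444 -1.39805689] [ 0.58981247 -0.10706762  0.24958903] [-1.45008299 -0.32922655  0.23910369] [-0.05  0.19  0.1  -0.22 -1.21 -1.21]
axis [-0.28330802 -0.19300772  0.93940651] [-0.28254548 -0.19273946  0.9396912 ] 0.0491038646661937
along 0.12913114923916805 lateral [0.0005979  0.00032105 0.00024562] tip [ 0.61488523 -0.08998644  0.16645155]
[[289.40827987 195.46740147]
 [291.06378432 203.77229577]]
245 161
247 136
```

View pics/w10.png

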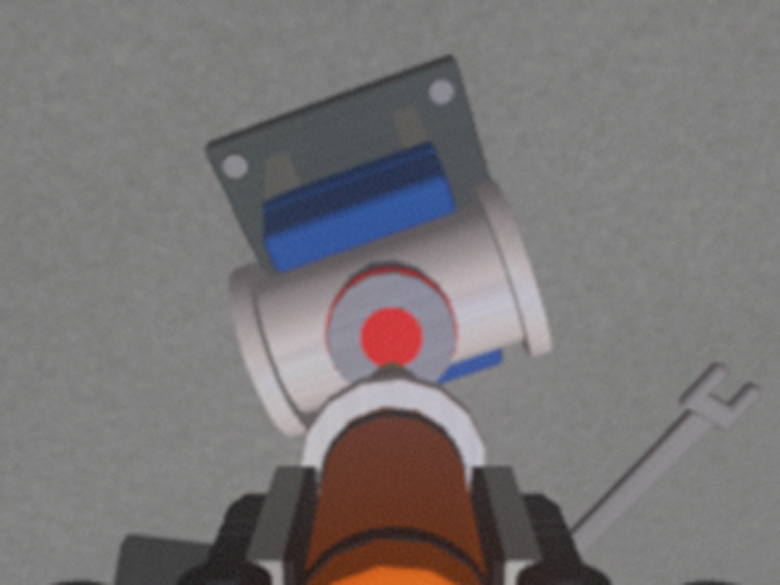

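View pics/side10.png

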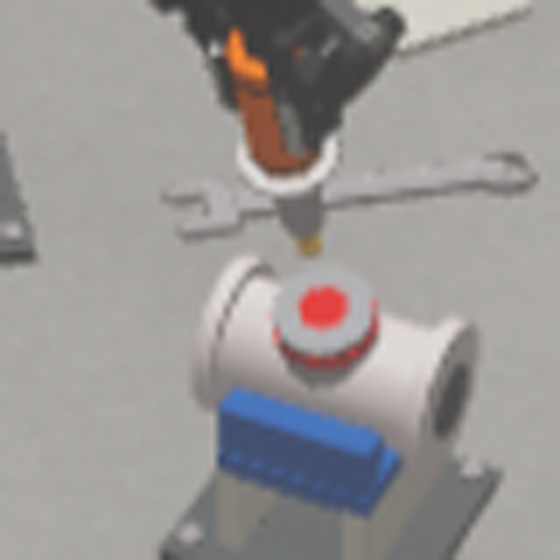

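Squareness is within 0.05° and lateral error under 1 mm in all views. In the wrist view the spot is at (391,337), centred on the probe axis. In the side view the tip is at (310,250) and the spot at (322,307), as predicted. Advancing along the normal.

```bash
python3 -m inch '[[0,0,0,0.3,0.2,-1,0.2],[0,0,0,0.6,0.4,-2,0.2],[0,0,0,0.8,0.56,-2.85,0.2],[0,0,0,0.93,0.64,-3.31,0.2],[0,0,0,0.98,0.68,-3.5,0.2],[0,0,0,0.98,0.68,-3.5,0.2],[0,0,0,0.98,0.68,-3.5,0.2]]'
python3 - <<'E'
from h import *
from scipy.spatial.transform import Rotation as Ro
y=np.radians(34.3);n=np.array([-np.sin(.34907)*np.cos(y),-np.sin(.34907)*np.sin(y),np.cos(.34907)]);sp=np.array([.6257,-.0825,.128])
F=[];Z=[]
for i in range(3):
    c=imaging.capture("side"); s=telemetry.sense();F.append(s["wrist_force"]);Z.append(s["tcp_pos"])
f=np.mean(F,0);d=np.mean(Z,0)-sp;print(f,f@n,"along",d@n,"lat",d-(d@n)*n)
a=-Ro.from_euler("xyz",s["eef_rot"]).as_matrix()[:,1];print(np.degrees(np.arccos(a@n)))
crop(c,260,170,60,60,10,"side11.png")
c=imaging.capture("wrist"); crop(c,150,100,200,150,4,"w11.png")
E
```

```text
t: 13.08
tcp_pos: [0.5993, -0.1004, 0.2142]
eef_rot: [-1.45, -0.329, 0.239]
wrist_force: [0.4, 1.0, -1.4]
grip_width: 0.314
[ 0.20740799  0.03899989 -1.55724787] -1.52945112994456 along 0.09186670467974965 lat [-0.00045727 -0.00013911 -0.00016602]
0.029207836663684865
```

View pics/side11.png

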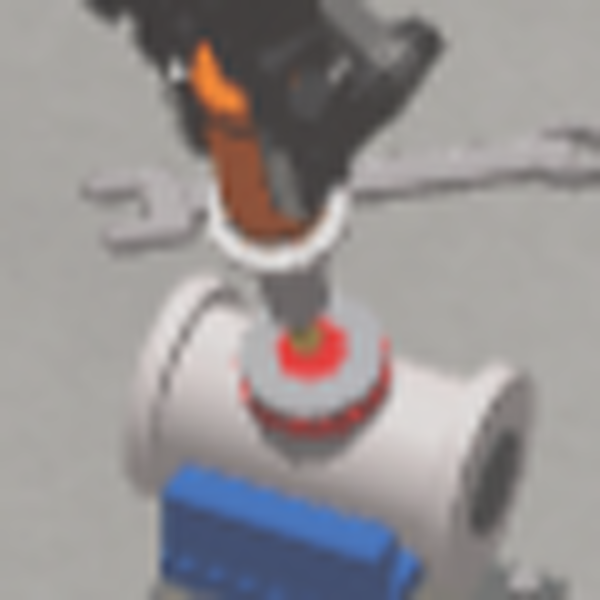

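View pics/w11.png

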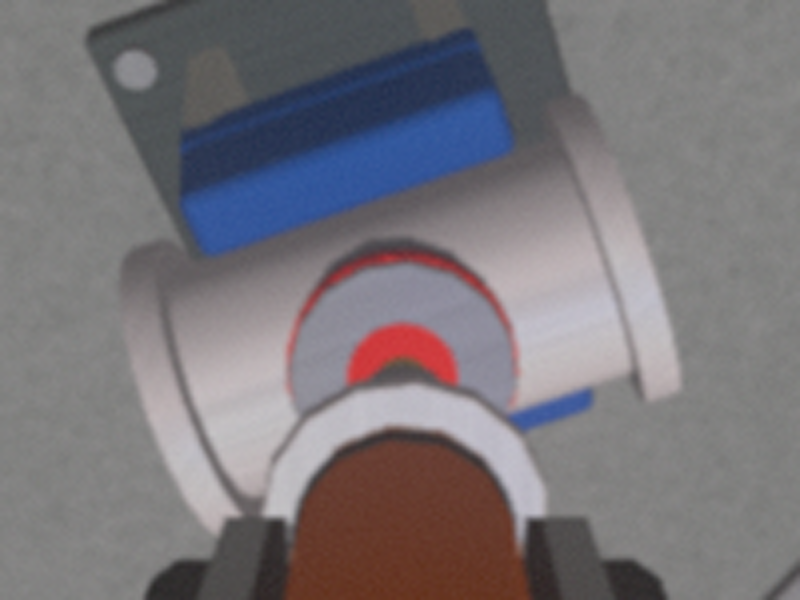

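Not in contact yet (the force is only the weight), and the tip is centred over the spot. Slow final press.

```bash
python3 -m inch '[[0,0,0,0.07,0.04,-0.17,0.2],[0,0,0,0.13,0.08,-0.3,0.2],[0,0,0,0.17,0.1,-0.42,0.2],[0,0,0,0.21,0.13,-0.55,0.2],[0,0,0,0.25,0.16,-0.68,0.2],[0,0,0,0.25,0.16,-0.68,0.2],[0,0,0,0.25,0.16,-0.68,0.2]]'
cat > m.py <<'E'
from h import *
import sys
from scipy.spatial.transform import Rotation as Ro
y=np.radians(34.3);n=np.array([-np.sin(.34907)*np.cos(y),-np.sin(.34907)*np.sin(y),np.cos(.34907)]);sp=np.array([.6257,-.0825,.128])
F=[];Z=[]
for i in range(5):
    c=imaging.capture("side"); s=telemetry.sense();F.append(s["wrist_force"]);Z.append(s["tcp_pos"])
f=np.mean(F,0);d=np.mean(Z,0)-sp;print(f,f@n,"along",d@n,"lat",d-(d@n)*n)
a=-Ro.from_euler("xyz",s["eef_rot"]).as_matrix()[:,1];print(np.degrees(np.arccos(a@n)))
crop(c,260,170,60,60,10,sys.argv[1])
E
python3 m.py side12.png
```

```text
t: 14.15
tcp_pos: [0.6017, -0.0987, 0.2071]
eef_rot: [-1.45, -0.328, 0.239]
wrist_force: [-0.8, -1.4, 1.9]
grip_width: 0.309
[-1.20967483 -0.39518329  1.12462777] 1.4747583831846571 along 0.0842347632314199 lat [-2.05308795e-04 -7.17330445e-06 -6.32033698e-05]
0.02737555860246416
```

View pics/side12.png

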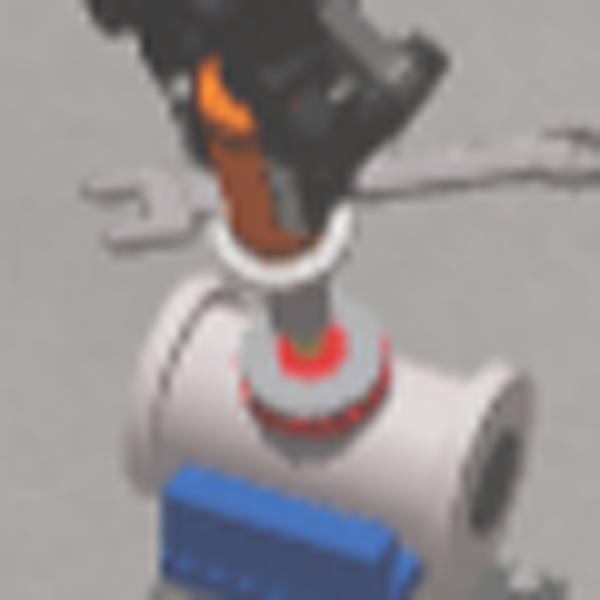

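```bash
python3 -m inch '[[0,0,0,0.03,0.02,-0.08,0.2],[0,0,0,0.06,0.04,-0.16,0.2],[0,0,0,0.075,0.045,-0.22,0.2],[0,0,0,0.075,0.045,-0.22,0.2],[0,0,0,0.075,0.045,-0.22,0.2],[0,0,0,0.075,0.045,-0.22,0.2]]'
python3 m.py side13.png
python3 -c "
from h import *
c=imaging.capture('wrist'); crop(c,150,100,200,150,4,'w13.png')"
```

```text
t: 15.15
tcp_pos: [0.6024, -0.0983, 0.2048]
eef_rot: [-1.45, -0.328, 0.239]
wrist_force: [-1.8, -1.0, 2.6]
grip_width: 0.309
[-1.74741876 -0.59344827  1.8430505 ] 2.3400045039310986 along 0.08179450878755351 lat [-1.53841563e-04  2.40413832e-05 -4.13258257e-05]
0.03187440141224364
```

View pics/side13.png

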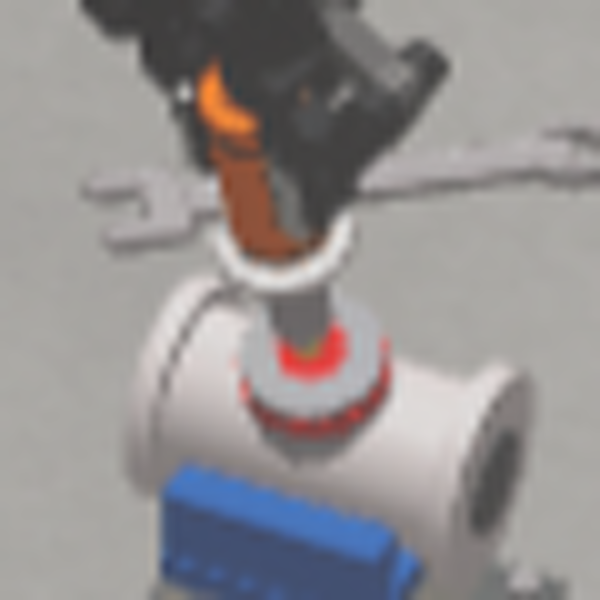

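View pics/w13.png

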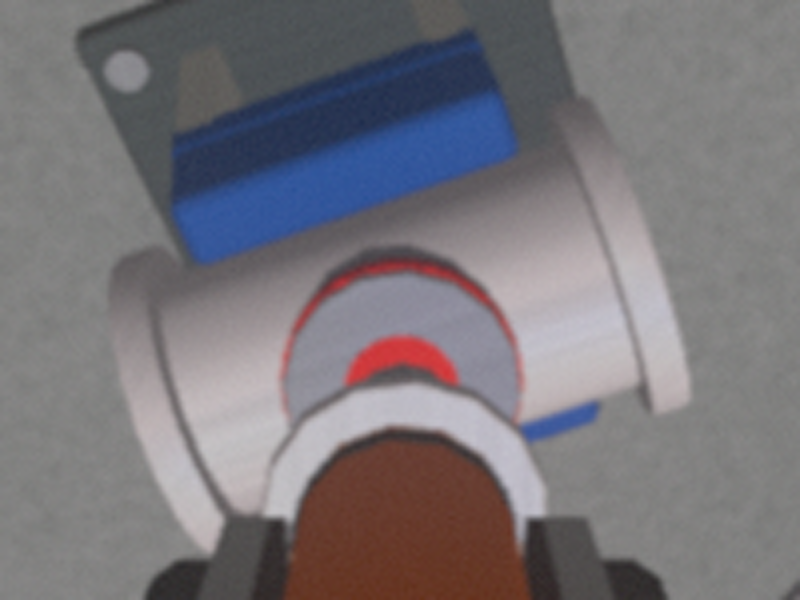

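The tip sits on the red spot. Geometry gives 6.7 mm of travel and force about 3.7 N, both close to half way. Handing in.

```bash
python3 -c "
from station import close_job
print(close_job())"
```

```text
the job is handed in; nothing more can be done
None
```

I took the orange probe from the green holster and pressed it upright on the brass disc. I then pressed it on the red spot and handed the job in with it still held there. No verdict was reported.

- **Reference check:** the plunger was about 7 mm in by position, or about 6 mm by the roughly 3.1 N force. It was held there for about 1.3 s.
- **Red spot:** the probe axis is 0.03° off the face normal I measured, and the grip point is about 0.2 mm off the line through the spot's centre. Plunger travel is about 6.7 mm by position and about 7.5 mm by force (3.7 N), against 7 mm for half way. The camera views show the tip on the spot.
- **Disagreements:** the side camera placed things about 5 mm away from the top camera. I corrected that by comparing the held probe's seen and computed tip positions, and relied mainly on the wrist and top views. After that, the spot position agreed to about 1 mm across views.
- **Not seen directly:** the pictures were too coarse to watch the black band go in, so the plunger depth rests on position and force only.
- **Safety:** I never came near the yellow fixture. Wrist force readings stayed under 5 N, and the last reading before hand-in was at 15.15 s.

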